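# Find and release the latched key of a tracing light box

## Robot

A 6-joint arm with a two-finger parallel gripper is mounted at the origin on the work surface. World frame = base frame: x ahead of the robot, y to its left, z up, the work surface at z = 0. Lengths are in m, angles in rad, forces in N, time in s.
With the tool pointing down it reaches from about 0.35 to 0.85 m from the base axis. Payload 8.1 kg.
Tool frame: the origin (TCP) lies between the finger pads; the fingertips stand 11 mm ahead of it and the grasp point (between the pads) lies 8 mm behind it (robot.tips_ahead is the distance from the TCP to the fingertips, in m); z points along the fingers, y is the line along which they close (so a half turn about z gives the same grasp; the last joint's range is limited). The gripper opens to 93 mm and grips with 3 to 60 N. Pads are 15 mm wide; open, the fingers measure 128 mm over their backs; the gripper's body (75 mm by 188 mm) begins 65 mm behind the grasp point.
Start: joints at [-1.27, 0.13, 1.488, -0, 1.523, -0.085], TCP at [0.226, -0.556, 0.23] pointing down, gripper open.
Joint ranges: [-2.96, 2.96], [-0.89, 2.26], [0.02, 2.5], [-1.34, 4.48], [0, 2.73], [-2.66, 2.66]. Speed limits (rad/s): [2.39, 2.39, 2.79, 3.14, 3.14, 3.14].

## Interface

Orientations are given as a rotation vector (axis times angle).
In Python, from plant import robot gives the robot as it stands. The module is installed in compiled form; this text tells all that it offers.
- The arm moves only by the tool move_arm, never from a script. Its argument "deltas" is one flat list of numbers, 7 for each row, row after row: the shift along the tool's x, y, z in m, then the turn, a rotation vector about the tool's x, y, z in rad, then the opening, from 0 (shut) to 1 (fully open). A call has 1 to 12 rows; each row is the pose to reach, as a shift and turn from the pose commanded when the call began, along the tool's axes at that moment; what a row does not reach only later rows make up. A row lasts 1/8 s, in which the tool goes at most 62.5 mm and 10.7 degrees, less where a joint would pass 70% of its speed; a pose out of reach is approached as far as the arm can. A call with a gripper value outside its range is refused whole. The fingers move at their own pace and stop on an object; "squeeze" is the grip in N (left out, the last holds). Time passes only in rows, so rows that repeat a pose let the fingers close. It gives the time, the measured TCP pose, the force, the opening and the grip force at its end, in the units of the state.
- robot.read_state(): the state, without advancing time (a new reading comes with each control period).
- robot.read_camera(name): name is "scene" or "side" or "wrist"; returns (picture, depth): 420x560x3 uint8, red, green, blue; 420x560 float32, m along the optical axis (not along the pixel's ray), 0 where there is no reading.
- robot.camera_model(name): a dict with "K" (3x3 intrinsics, pixels), "R" (3x3) and "t" (3): a world point X has camera coordinates R X + t; the wrist camera has in their place "tool_from_camera" (4x4, takes a point from camera to tool coordinates, whose origin is the TCP and whose axes are the flange's). Camera axes: x right, y down, z forward; pixel columns grow to the right and rows downward; lengths in m; the calibration is good to about 2 mm. A picture is of the moment at which its call begins: read the wrist's pose just before it. camera_model takes no time and is no camera call.
- robot.close_job(): hands the job in; it is judged then, once.
Trained networks look in the newest picture that a camera, given by its name, has taken for a name from the list of things; names that differ only in an ending like _2 or _b are one class to them, and where a whole thing is asked for, a point or a joint stands for the part that bears it (a point fixed in the world has none). Each returns a list of dicts, best first, with "confidence" (0 to 1); they miss things now and then, are a little off and sometimes report something else, mostly with a low value. They report only what shows in the picture. A call takes as long as a camera call.
- robot.recognise(camera, label): "uv" ([column, row] in pixels, amid what is visible of it).
The state is a dict: "t": time; "q": joint angles; "dq": joint speeds; "joint_torque": joint torques, N m; "tool_pos": TCP position; "orientation": TCP orientation; "force": force on the tool from outside, world axes, zero at the start; "wrist_torque": the same for the moment, N m; "opening": finger opening in m; "gripper_force": force on a finger pad.
Only numpy, scipy, OpenCV 4.12 (cv2) and the standard library are available. Lean on these libraries where they do the work, as an engineer would, in place of code of your own. Each camera call takes 0.05 s, during which the arm holds its last target. There are 200 camera calls.

## Task

One of the four mode keys of the light box is latched down. Starting with the key next to the round knob and going along the row, tap each key with a fingertip, so lightly that none is pushed down or let go, and then press the latched one until it lets go and all four keys stand up. Never have two keys down at once, take your hand off at the end, and neither pick up nor shift the things around.

Things in the scene. Friction and masses are not known exactly. Their poses are not given: they have to be found in the camera images.
- lightbox: Grey tracing light box, fixed, 300 (x) x 400 (y) x 45 mm high; origin: centre of its underside, on the table; -x edge faces the robot. Control strip along that edge, 45 mm high, with the row of four keys at x -110 mm, y +72, +24, -24, -72 mm (14 mm gaps) and a fixed round grey knob, 34 mm across, its top 63 mm above the table, at y +155 mm. White pane behind the strip, 49 mm high.
- key1: White key 1, next to the round knob; 4 identical, 46 (box x) x 34 mm (box y). Origin: top centre; moves only vertically. Free: top 63 mm above the table; goes 12 mm down; yields at 2 N, then 0.7 N per mm (5 N at 4.5 mm, 10.4 N at the stop). Latched: top at 57 mm, cannot rise, rigid below 6 N; pressed until its top is below 54 mm (8.5 N) it unlatches and rises with the finger to 63 mm.
- key2: White key 2, second from the knob; 4 identical, 46 (box x) x 34 mm (box y). Origin: top centre; moves only vertically. Free: top 63 mm above the table; goes 12 mm down; yields at 2 N, then 0.7 N per mm (5 N at 4.5 mm, 10.4 N at the stop). Latched: top at 57 mm, cannot rise, rigid below 6 N; pressed until its top is below 54 mm (8.5 N) it unlatches and rises with the finger to 63 mm.
- key3: White key 3, third from the knob; 4 identical, 46 (box x) x 34 mm (box y). Origin: top centre; moves only vertically. Free: top 63 mm above the table; goes 12 mm down; yields at 2 N, then 0.7 N per mm (5 N at 4.5 mm, 10.4 N at the stop). Latched: top at 57 mm, cannot rise, rigid below 6 N; pressed until its top is below 54 mm (8.5 N) it unlatches and rises with the finger to 63 mm.
- key4: White key 4, farthest from the knob; 4 identical, 46 (box x) x 34 mm (box y). Origin: top centre; moves only vertically. Free: top 63 mm above the table; goes 12 mm down; yields at 2 N, then 0.7 N per mm (5 N at 4.5 mm, 10.4 N at the stop). Latched: top at 57 mm, cannot rise, rigid below 6 N; pressed until its top is below 54 mm (8.5 N) it unlatches and rises with the finger to 63 mm.
- tape: Bystander, loose: roll of masking tape lying flat on the pane, 90 mm across, 24 mm high; origin at the centre of its underside
- eraser: Bystander, loose: grey eraser block, 22 x 45 x 13 mm, lying on the pane on the knob side; origin at the centre of its underside
- paintpot: Bystander, loose: small glass paint jar with a black cap, 34 mm across, 45 mm high, standing on the control strip beyond key 4; origin at the centre of its underside
- brushpot: Bystander, loose: steel pot of brushes, 76 mm across, 100 mm high (180 mm with the brushes), standing on the table beside the light box; origin at the centre of its underside

How it is judged:
By the outcome, as a careful person would: the job done as asked, in the order asked, and still so for the second after the job is handed in, with the robot touching nothing.
It also fails if it takes over 45 s, if anything falls off the work surface, if the arm or the gripper's body presses on something with over 40 N, if the wrist force passes 120 N, or if a joint passes its speed limit or range.

## Working session

There is one attempt and no reset: what is moved stays moved. The work goes in short steps, Python scripts to look and compute and a tool call to move; the robot and the scene stay as the last step left them, time stands still between calls to the robot, and variables do not carry over. Pictures are saved under pics/ and viewed, at most 10 in all, crops included, and the job is handed in when it is done.

Besides the shell and the picture viewer there is one more tool, called as name(argument=value, ...) on one line, values as JSON. move_arm: Moves the arm, as the interface text tells. Its arguments: {"type":"object","properties":{"deltas":{"type":"array","items":{"type":"number"}},"squeeze":{"type":"number"}},"required":["deltas"]}

```bash
mkdir -p pics; cat > h.py <<'E'
import numpy as np, cv2
from plant import robot
def world(cam,uv,d):
    m=robot.camera_model(cam);K=np.array(m["K"])
    c=np.linalg.inv(K)@np.array([uv[0],uv[1],1.])*d
    return np.array(m["R"]).T@(c-np.array(m["t"]))
def med(depth,uv,r=2):
    u,v=int(round(uv[0])),int(round(uv[1]));p=depth[v-r:v+r+1,u-r:u+r+1];p=p[p>0]
    return np.median(p) if p.size else 0
E
python3 - <<'E'
from h import *
for c in("scene","side"):
    p,d=robot.read_camera(c);cv2.imwrite(f"pics/{c}.png",p[:,:,::-1]);np.save(c+".npy",d)
    for l in("lightbox","key1","key2","key3","key4","tape","eraser","paintpot","brushpot"):
        for r in robot.recognise(c,l)[:4]:
            print(c,l,np.round(r["uv"]),round(r["confidence"],2),np.round(world(c,r["uv"],med(d,r["uv"])),3))
s=robot.read_state();print(s["t"],s["tool_pos"],s["orientation"],s["force"],s["opening"],robot.tips_ahead)
E
```

```text
scene lightbox [284. 225.] 0.86 [ 0.642 -0.021  0.049]
scene key1 [247. 198.] 0.67 [ 0.509 -0.007  0.057]
scene key1 [231. 207.] 0.53 [ 0.516 -0.069  0.063]
scene key1 [261. 190.] 0.47 [0.517 0.034 0.062]
scene key2 [247. 198.] 0.67 [ 0.509 -0.007  0.057]
scene key2 [231. 207.] 0.53 [ 0.516 -0.069  0.063]
scene key2 [261. 190.] 0.47 [0.517 0.034 0.062]
scene key3 [247. 198.] 0.67 [ 0.509 -0.007  0.057]
scene key3 [231. 207.] 0.53 [ 0.516 -0.069  0.063]
scene key3 [261. 190.] 0.47 [0.517 0.034 0.062]
scene key4 [247. 198.] 0.67 [ 0.509 -0.007  0.057]
scene key4 [231. 207.] 0.53 [ 0.516 -0.069  0.063]
scene key4 [261. 190.] 0.47 [0.517 0.034 0.062]
scene tape [274. 250.] 0.73 [ 0.704 -0.125  0.072]
scene eraser [304. 189.] 0.65 [0.59  0.115 0.061]
scene paintpot [198. 219.] 0.87 [ 0.511 -0.164  0.075]
scene brushpot [178. 258.] 0.62 [ 0.608 -0.293  0.1  ]
side lightbox [274. 268.] 0.85 [0.575 0.09  0.048]
side key1 [323. 265.] 0.84 [0.496 0.053 0.06 ]
side key1 [340. 229.] 0.76 [ 0.501 -0.047  0.061]
side key1 [333. 245.] 0.57 [ 0.499 -0.005  0.055]
side key1 [314. 278.] 0.55 [0.499 0.
[... 305 characters left out ...]
e key3 [333. 245.] 0.57 [ 0.499 -0.005  0.055]
side key3 [314. 278.] 0.55 [0.499 0.09  0.06 ]
side key4 [323. 265.] 0.84 [0.496 0.053 0.06 ]
side key4 [340. 229.] 0.76 [ 0.501 -0.047  0.061]
side key4 [333. 245.] 0.57 [ 0.499 -0.005  0.055]
side key4 [314. 278.] 0.55 [0.499 0.09  0.06 ]
side tape [268. 199.] 0.65 [ 0.668 -0.054  0.071]
side eraser [258. 271.] 0.63 [0.592 0.12  0.06 ]
side eraser [337. 160.] 0.56 [ 0.584 -0.239  0.086]
side paintpot [358. 198.] 0.84 [ 0.498 -0.141  0.074]
side brushpot [338. 160.] 0.6 [ 0.582 -0.24   0.088]
1.0 [ 0.22579065 -0.55591264  0.22964582] [ 3.08327481e+00  6.02240210e-01 -3.14804231e-05] [ 1.02092501 -0.36603764 -0.13464805] 0.0931060948943942 0.011
```

View pictures.

```bash
python3 - <<'E'
from h import *
a=[cv2.imread(f"pics/{c}.png") for c in("scene","side")]
o=np.vstack([cv2.resize(a[0][140:320,130:380],(800,576))[:300*2]])
cv2.imwrite("pics/a.png",o)
cv2.imwrite("pics/b.png",cv2.resize(a[1][130:330,200:420],(660,600),interpolation=cv2.INTER_CUBIC))
E
```

```text
(no output)
```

View pics/a.png

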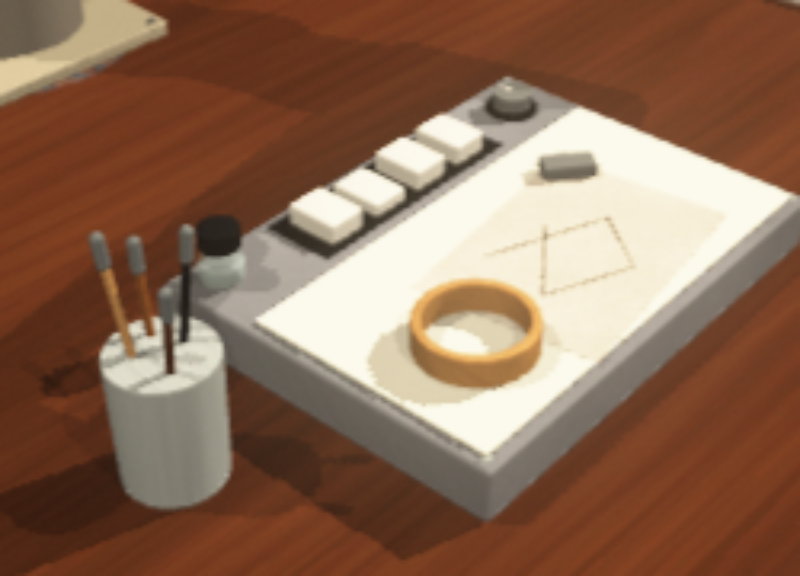

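View pics/b.png

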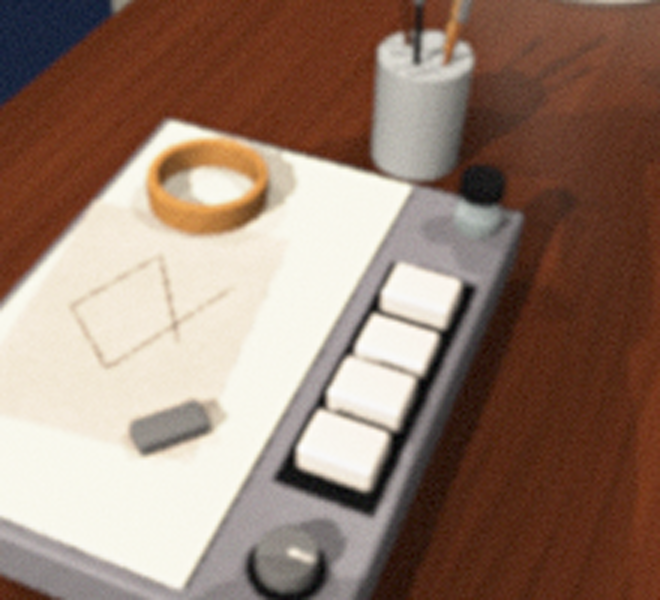

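```bash
python3 - <<'E'
from h import *
from scipy.spatial.transform import Rotation as R
for c in("scene","side"):
    d=np.load(c+".npy");v,u=np.nonzero(d>0);m=robot.camera_model(c)
    P=np.linalg.inv(m["K"])@(np.vstack([u,v,np.ones(len(u))])*d[v,u]);W=(np.array(m["R"]).T@(P-np.array(m["t"])[:,None])).T
    k=W[(abs(W[:,0]-.507)<.06)&(W[:,1]>-.115)&(W[:,1]<.125)&(W[:,2]>.0535)&(W[:,2]<.07)]
    pane=W[(W[:,0]>.58)&(W[:,0]<.7)&(abs(W[:,1])<.1)&(W[:,2]>.04)&(W[:,2]<.055)]
    r=cv2.minAreaRect(k[:,:2].astype(np.float32)*1000);print(c,len(k),r,"pane z",np.median(pane[:,2]))
    bx=W[(W[:,2]>.035)&(W[:,2]<.053)&(W[:,0]>.4)&(W[:,0]<.95)&(W[:,1]>-.235)&(W[:,1]<.3)]
    print(" box",cv2.minAreaRect(bx[:,:2].astype(np.float32)*1000))
    kn=W[(W[:,2]>.058)&(W[:,2]<.07)&(W[:,1]>.125)&(W[:,0]<.56)];print(" knob",kn.mean(0),np.ptp(kn,0))
s=robot.read_state();print(s["t"],R.from_rotvec(s["orientation"]).as_matrix().round(4))
E
```

```text
scene 743 ((503.1806335449219, 12.768798828125), (49.417667388916016, 183.00831604003906), 2.5805065631866455) pane z 0.0495458838091101
 box ((613.4227294921875, 17.74261474609375), (302.0652770996094, 403.2500305175781), 2.6333250999450684)
 knob [0.14036884 1.40212859 0.06374936] [1.46492362 2.24766288 0.01197857]
side 1468 ((502.5631408691406, 14.959068298339844), (45.827823638916016, 178.3688201904297), 2.638773202896118) pane z 0.04776045995965403
 box ((612.634521484375, 19.5504150390625), (300.2213439941406, 401.8106689453125), 2.6051442623138428)
 knob [0.49517321 0.17011828 0.06114987] [0.03345753 0.0350436  0.00608641]
1.0 [[ 9.265e-01  3.763e-01 -0.000e+00]
 [ 3.763e-01 -9.265e-01 -1.000e-04]
 [-0.000e+00  0.000e+00 -1.000e+00]]
```

move_arm(deltas=[0.495, -0.491, 0.08, 0, 0, -1.2305, 0, 0.495, -0.491, 0.08, 0, 0, -1.2305, 0, 0.495, -0.491, 0.08, 0, 0, -1.2305, 0, 0.495, -0.491, 0.08, 0, 0, -1.2305, 0, 0.495, -0.491, 0.08, 0, 0, -1.2305, 0, 0.495, -0.491, 0.08, 0, 0, -1.2305, 0, 0.495, -0.491, 0.08, 0, 0, -1.2305, 0, 0.495, -0.491, 0.08, 0, 0, -1.2305, 0, 0.495, -0.491, 0.08, 0, 0, -1.2305, 0, 0.495, -0.491, 0.08, 0, 0, -1.2305, 0, 0.495, -0.491, 0.08, 0, 0, -1.2305, 0, 0.495, -0.491, 0.08, 0, 0, -1.2305, 0], squeeze=5)

```text
t: 2.5
tool_pos: [0.4999, 0.0886, 0.1491]
orientation: [-2.165, -2.275, -0.0]
force: [0.7, -0.1, 0.7]
opening: 0.0006
gripper_force: 0.0
```

```bash
python3 - <<'E'
from h import *
F=[]
s=robot.read_state();print(s["t"],s["tool_pos"],s["orientation"],s["opening"])
p,d=robot.read_camera("side");cv2.imwrite("pics/c.png",cv2.resize(p[60:330,180:480][:, :],(660,594),interpolation=cv2.INTER_CUBIC))
for i in range(4):
    F.append(robot.read_state()["force"]);robot.read_camera("side")
print(np.round(F,2));s=robot.read_state();print(s["t"],s["tool_pos"],s["orientation"])
E
```

```text
2.5 [0.49993173 0.08858602 0.14910439] [-2.16527142e+00 -2.27504283e+00 -6.33203792e-05] 0.0005545710047952146
[[-1.58  0.21  0.47]
 [-0.21 -0.88 -0.62]
 [-0.15  0.76 -0.1 ]
 [-0.11  0.19 -0.73]]
2.75 [0.49945747 0.08398012 0.14982087] [ 2.17130111e+00  2.27000382e+00 -5.76277153e-04]
```

View pics/c.png

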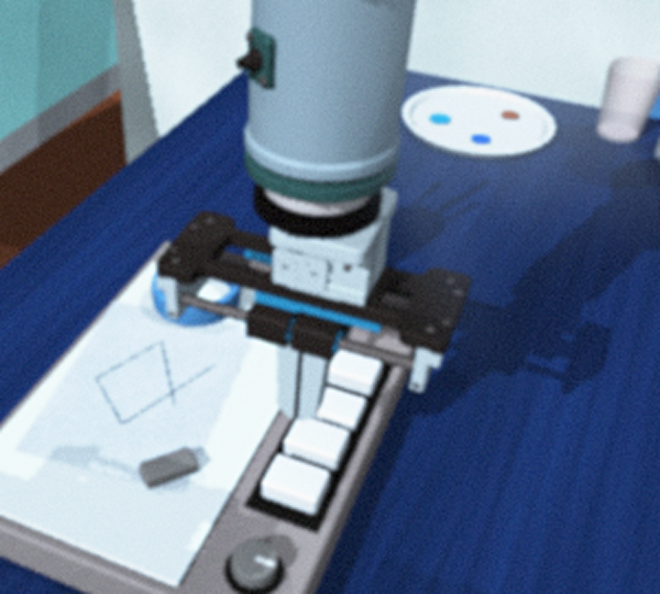

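move_arm(deltas=[0.001, 0, 0.03, 0, 0, 0, 0, 0.001, 0, 0.055, 0, 0, 0, 0, 0.001, 0, 0.07, 0, 0, 0, 0, 0.001, 0, 0.071, 0, 0, 0, 0, 0.001, 0, 0.071, 0, 0, 0, 0, 0.001, 0, 0.071, 0, 0, 0, 0])

```text
t: 3.5
tool_pos: [0.5005, 0.0862, 0.0799]
orientation: [2.17, 2.27, 0.002]
force: [-0.7, -0.3, 1.0]
opening: 0.0002
gripper_force: 0.0
```

```bash
cat > f.py <<'E'
from h import *
F=[];Z=[]
for i in range(6):
    s=robot.read_state();F.append(s["force"]);Z.append(s["tool_pos"]);robot.read_camera("side")
print(s["t"],"F",np.mean(F,0).round(2),"Fz",np.array(F)[:,2].round(1),"tcp",np.mean(Z,0).round(4),"tipz",round(np.mean(Z,0)[2]-.011,4),"std",np.std(Z,0)[2].round(4))
E
python3 f.py
```

```text
3.75 F [-0.46 -0.03  0.23] Fz [ 1.  -0.7  0.3 -0.5  0.3  1. ] tcp [0.5002 0.0863 0.0794] tipz 0.0684 std 0.0003
```

move_arm(deltas=[0, 0, 0.004, 0, 0, 0, 0, 0, 0, 0.004, 0, 0, 0, 0, 0, 0, 0.004, 0, 0, 0, 0])

```text
t: 4.18
tool_pos: [0.4995, 0.0863, 0.0745]
orientation: [-2.17, -2.271, 0.0]
force: [-0.2, 0.4, -0.0]
opening: 0.0005
gripper_force: 0.0
```

```bash
python3 f.py
```

```text
4.425 F [0.09 0.07 0.06] Fz [-0.   0.5 -0.2 -0.  -0.2  0.3] tcp [0.4995 0.0863 0.0745] tipz 0.0635 std 0.0
```

move_arm(deltas=[0, 0, 0.001, 0, 0, 0, 0, 0, 0, 0.001, 0, 0, 0, 0])

```text
t: 4.72
tool_pos: [0.4997, 0.0863, 0.0738]
orientation: [2.17, 2.271, 0.0]
force: [-0.9, 0.5, 2.2]
opening: 0.0008
gripper_force: 1.0
```

```bash
python3 f.py
```

```text
4.975 F [-0.32  0.24  2.03] Fz [2.2 2.  2.4 2.1 1.9 1.5] tcp [0.4997 0.0863 0.0738] tipz 0.0628 std 0.0
```

move_arm(deltas=[0, 0, -0.006, 0, 0, 0, 0, 0, 0, -0.015, 0, 0, 0, 0, -0.025, 0, -0.015, 0, 0, 0, 0, -0.048, 0, -0.015, 0, 0, 0, 0, -0.048, 0, -0.015, 0, 0, 0, 0, -0.048, 0, -0.006, 0, 0, 0, 0, -0.048, 0, -0.002, 0, 0, 0, 0, -0.048, 0, -0.001, 0, 0, 0, 0, -0.048, 0, -0.001, 0, 0, 0, 0])

```text
t: 6.15
tool_pos: [0.5016, 0.0387, 0.0745]
orientation: [-2.169, -2.272, 0.0]
force: [-0.0, 0.2, -0.2]
opening: 0.0007
gripper_force: 0.0
```

```bash
python3 f.py
```

```text
6.4 F [-0.13 -0.06  0.38] Fz [-0.2  0.4  1.2  1.5 -0.1 -0.5] tcp [0.5019 0.0385 0.0747] tipz 0.0637 std 0.0001
```

move_arm(deltas=[0, 0, 0.001, 0, 0, 0, 0, 0, 0, 0.001, 0, 0, 0, 0])

```text
t: 6.7
tool_pos: [0.502, 0.0383, 0.0738]
orientation: [2.17, 2.271, 0.0]
force: [-0.1, -0.5, 1.6]
opening: 0.0005
gripper_force: 1.0
```

```bash
python3 f.py
```

```text
6.95 F [-0.04 -0.12  2.04] Fz [1.6 3.  2.  2.1 2.3 1.3] tcp [0.502  0.0383 0.0738] tipz 0.0628 std 0.0
```

move_arm(deltas=[0, 0, -0.006, 0, 0, 0, 0, 0, 0, -0.015, 0, 0, 0, 0, -0.025, 0, -0.015, 0, 0, 0, 0, -0.048, 0, -0.015, 0, 0, 0, 0, -0.048, 0, -0.012, 0, 0, 0, 0, -0.048, 0, -0.002, 0, 0, 0, 0, -0.048, 0, 0.003, 0, 0, 0, 0, -0.048, 0, 0.005, 0, 0, 0, 0, -0.048, 0, 0.005, 0, 0, 0, 0])

```text
t: 8.12
tool_pos: [0.5036, -0.0091, 0.0685]
orientation: [-2.169, -2.272, 0.001]
force: [-0.6, 0.9, 0.7]
opening: 0.0004
gripper_force: 0.0
```

```bash
python3 f.py
```

```text
8.375 F [0.08 0.57 0.1 ] Fz [ 0.7 -0.2  0.7 -0.4 -0.  -0.1] tcp [ 0.504  -0.0093  0.0686] tipz 0.0576 std 0.0001
```

move_arm(deltas=[0, 0, 0.001, 0, 0, 0, 0, 0, 0, 0.001, 0, 0, 0, 0])

```text
t: 8.68
tool_pos: [0.5041, -0.0096, 0.0681]
orientation: [2.17, 2.271, 0.0]
force: [-2.4, 0.9, 5.5]
opening: 0.0005
gripper_force: 2.6
```

```bash
python3 f.py
```

```text
8.925 F [-2.09  0.41  5.44] Fz [5.5 5.5 5.8 5.5 5.2 5.1] tcp [ 0.5041 -0.0096  0.0681] tipz 0.0571 std 0.0
```

move_arm(deltas=[0, 0, -0.006, 0, 0, 0, 0, 0, 0, -0.02, 0, 0, 0, 0, -0.025, 0, -0.021, 0, 0, 0, 0, -0.048, 0, -0.021, 0, 0, 0, 0, -0.048, 0, -0.021, 0, 0, 0, 0, -0.048, 0, -0.012, 0, 0, 0, 0, -0.048, 0, -0.008, 0, 0, 0, 0, -0.048, 0, -0.007, 0, 0, 0, 0, -0.048, 0, -0.007, 0, 0, 0, 0])

```text
t: 10.1
tool_pos: [0.506, -0.0572, 0.0745]
orientation: [-2.169, -2.272, 0.0]
force: [-0.1, -0.9, -0.6]
opening: 0.0002
gripper_force: 0.0
```

```bash
python3 f.py
```

```text
10.35 F [ 0.18 -0.24 -0.06] Fz [-0.6  0.2  0.1 -0.5  0.2  0.2] tcp [ 0.5062 -0.0574  0.0747] tipz 0.0637 std 0.0001
```

move_arm(deltas=[0, 0, 0.001, 0, 0, 0, 0, 0, 0, 0.001, 0, 0, 0, 0])

```text
t: 10.65
tool_pos: [0.5063, -0.0576, 0.0738]
orientation: [2.17, 2.271, 0.0]
force: [-0.1, 0.2, 2.0]
opening: 0.0006
gripper_force: 1.0
```

```bash
python3 f.py
```

```text
10.9 F [ 0.06 -0.04  1.84] Fz [2.  1.  1.6 2.  2.5 2. ] tcp [ 0.5063 -0.0576  0.0738] tipz 0.0628 std 0.0
```

move_arm(deltas=[0, 0, -0.006, 0, 0, 0, 0, 0, 0, -0.015, 0, 0, 0, 0, 0.025, 0, -0.015, 0, 0, 0, 0, 0.048, 0, -0.015, 0, 0, 0, 0, 0.048, 0, -0.012, 0, 0, 0, 0, 0.048, 0, -0.002, 0, 0, 0, 0, 0.048, 0, 0.004, 0, 0, 0, 0, 0.048, 0, 0.007, 0, 0, 0, 0, 0.048, 0, 0.01, 0, 0, 0, 0, 0.048, 0, 0.0115, 0, 0, 0, 0, 0.048, 0, 0.0125, 0, 0, 0, 0, 0.048, 0, 0.0125, 0, 0, 0, 0])

```text
t: 12.45
tool_pos: [0.5036, -0.0102, 0.0622]
orientation: [-2.17, -2.27, 0.002]
force: [-9.1, -0.2, 16.2]
opening: 0.0003
gripper_force: 8.1
```

```bash
python3 f.py
```

```text
12.7 F [-9.51 -0.28 16.2 ] Fz [16.2 16.9 16.6 15.2 15.9 16.3] tcp [ 0.5036 -0.0102  0.0622] tipz 0.0512 std 0.0
```

move_arm(deltas=[0, 0, -0.002, 0, 0, 0, 0, 0, 0, -0.005, 0, 0, 0, 0, 0, 0, -0.009, 0, 0, 0, 0, 0, 0, -0.013, 0, 0, 0, 0, 0, 0, -0.02, 0, 0, 0, 0, 0, 0, -0.05, 0, 0, 0, 0, 0, 0, -0.1, 0, 0, 0, 0, 0, 0, -0.15, 0, 0, 0, 0, 0, 0, -0.15, 0, 0, 0, 0])

```text
t: 13.88
tool_pos: [0.507, -0.01, 0.2166]
orientation: [2.165, 2.266, 0.009]
force: [-0.3, -1.1, -0.5]
opening: 0.0008
gripper_force: 0.0
```

```bash
python3 - <<'E'
from h import *
for c in("scene","side"):
    p,d=robot.read_camera(c)
    m=robot.camera_model(c)
    for n,X in zip("1234",[(.4998,.0856),(.502,.0377),(.5042,-.0103),(.5064,-.0582)]):
        q=np.array(m["R"])@np.array([*X,.062])+np.array(m["t"]);uv=np.array(m["K"])@q;uv=uv[:2]/uv[2]
        print(c,n,world(c,uv,med(d,uv)).round(4))
    if c=="side":cv2.imwrite("pics/d.png",cv2.resize(p[130:330,200:420,::-1],(660,600),interpolation=cv2.INTER_CUBIC))
s=robot.read_state();print(s["t"],s["tool_pos"],s["force"])
E
```

```text
scene 1 [0.4998 0.0856 0.062 ]
scene 2 [0.5046 0.035  0.0644]
scene 3 [ 0.5059 -0.012   0.0636]
scene 4 [ 0.508  -0.0597  0.0635]
side 1 [0.4999 0.0853 0.0616]
side 2 [0.5023 0.0369 0.0611]
side 3 [ 0.5046 -0.0115  0.0608]
side 4 [ 0.5062 -0.0574  0.0627]
13.975 [ 0.50432924 -0.00969332  0.21148146] [-0.3186446  -0.42370227 -1.37472314]
```

View pics/d.png

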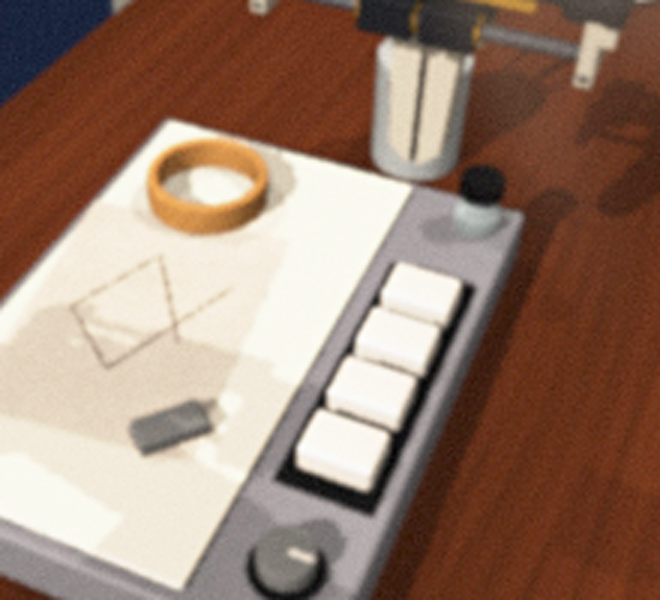

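All four keys stand at about 62 mm (row from about (425,290) to (340,450)). The hand is well clear and the bystanders have not moved.

```bash
python3 -c "
from plant import robot
print(robot.close_job())"
```

```text
the job is handed in; nothing more can be done
None
```

I tapped keys 1 to 4 in order at 2 N (5.4 N on the latched key 3, under its 6 N limit), then pressed key 3 until it let go; at hand-in after about 14 s all four keys stood up, the hand was clear and nothing had been shifted.

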